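Set the end stop on its square post, seat a lens barrel in the V and hold it down

TASK

Fit the square-bored end stop fully down over the square post of the metal V fixture, with its nose pointing at the V. Then take the lens barrel from its plastic rest and lay it in the V with its plain wide rear end against the stop's nose and its narrow front end facing away. Finish while holding the barrel pressed steadily but gently down into the V, about 10 N, so that both sides of the V carry it; do not let go at the end, and leave the loose beaker, jar and timer alone.

Things in the scene. Friction and masses are not known exactly. Their poses are not given: they have to be found in the camera images.
- fixture: Metal V fixture fixed to the bench: base plate 200 x 84 x 10 mm with two steel V rests and a square post. Origin on the bench under the middle of the V; x runs along the V toward the post, z up. Rests 18 mm thick, centred at x = -40 and +40 mm (62 mm clear between), 60 mm wide in y, tops at z = 42 mm. 90 degree V: a 36 mm barrel lies in it with its axis at y = 0, z = 45 mm.
- post_top (a point): Centre of the top of the fixture's upright square post; axes as the fixture. The post is 14 mm square, sides along the fixture's x and y, centred at x = 100 mm, y = 0, from the base plate's top (z = 10 mm) to z = 40 mm; its top 6 mm are tapered.
- vee_a: The V faces of both rests on the fixture's +y side (same origin and axes as the fixture; fixed to it). A barrel merely lying there loads it with about 2 N; a sideways drag while pressing loads one side more and the other less.
- vee_b: The V faces of both rests on the fixture's -y side (same origin and axes as the fixture; fixed to it). A barrel merely lying there loads it with about 2 N; a sideways drag while pressing loads one side more and the other less.
- end_stop: Loose steel end stop, 0.15 kg, upright on the bench: hub 30 x 30 mm, 50 mm tall, with a 17 mm square bore right through from top to bottom, sides along x and y; a round nose sticks out of its +x side. Origin at the centre of the hub's underside, z up along the bore, x along the nose. Fitted, its underside is on the base plate, 10 mm above the bench, and its x points along the fixture's -x.
- stop_face (a point): Centre of the flat end face of the end stop's nose (12 mm round with a 20 mm end disc), 40 mm from the hub's axis along its x and 35 mm above its underside; axes as the end stop.
- lens: Loose lens barrel, grey with thin dark rings, about 0.25 kg, lying level: 36 mm diameter, 120 mm long, plus a narrower front 26 mm in diameter and 14 mm long at its +x end. Origin on the axis in the middle of the 120 mm part, about the centre of mass; x along the axis toward the narrow front. It may be rolled about its axis. At the start its axis is 40 mm above the bench.
- lens_rear (a point): Centre of the barrel's plain wide rear end, 60 mm from the barrel's origin along -x.
- lens_front (a point): Centre of the barrel's narrow front tip, 74 mm from the barrel's origin along +x.
- rest: White plastic rest fixed to the bench, on which the barrel lies at the start along the rest's x: base 110 x 60 x 6 mm with two notched cross bars 12 mm thick, 52 mm wide, at x = -40 and +40 mm, tops at z = 32 mm; 68 mm clear between the bars. Origin under its centre on the bench.
- glass_beaker: Small loose glass beaker, 55 mm across, 66 mm tall; origin at the centre of its underside. Leave alone.
- jar: Small loose screw-cap jar, 47 mm across, 83 mm tall; origin at the centre of its underside. Leave alone.
- timer: Loose white bench timer, 62 x 64 x 18 mm; origin at the centre of its underside. Leave alone.
There are look-alikes about, which are no part of the job. What is meant by the fixture is not green, and is the larger of those in its own colour.

How it is judged:
On the way, in this order (a step that is already met when the one before it is completed fails the run):
1. the end stop is fully down on the square post with its nose toward the V (x of end_stop in the frame of fixture between 0.096 and 0.104 m and y of end_stop in the frame of fixture between -0.004 and 0.004 m and z of end_stop in the frame of fixture between 0.007 and 0.014 m and x of stop_face in the frame of fixture between 0.055 and 0.065 m and angle between end_stop's own z axis and vertical below 0.08 rad), for 0.2 s.
2. the barrel lies in the V on both faces, rear end against the stop (all of step 1 and y of lens_rear in the frame of fixture between -0.0035 and 0.0035 m and z of lens_rear in the frame of fixture between 0.0415 and 0.0485 m and y of lens_front in the frame of fixture between -0.0035 and 0.0035 m and z of lens_front in the frame of fixture between 0.0415 and 0.0485 m and x of lens_rear in the frame of stop_face between -0.003 and 0.004 m and x of lens_front in the frame of fixture between -0.086 and -0.064 m and contact force between vee_a and lens between 0.4 and 80 N and contact force between vee_b and lens between 0.4 and 80 N), for 0.2 s.
At the end, for the whole second after the job is handed in: The robot still touches the barrel (over 3 N); each V side carries 3 to 40 N. Barrel axis within 3.5 mm of its seat at both ends, rear end within 4 mm of the stop face, front away from it. Stop within 4 mm of its place on the post, down on the base, upright, nose to the V (all of step 1 and y of lens_rear in the frame of fixture between -0.0035 and 0.0035 m and z of lens_rear in the frame of fixture between 0.0415 and 0.0485 m and y of lens_front in the frame of fixture between -0.0035 and 0.0035 m and z of lens_front in the frame of fixture between 0.0415 and 0.0485 m and x of lens_rear in the frame of stop_face between -0.003 and 0.004 m and x of lens_front in the frame of fixture between -0.086 and -0.064 m and contact force between vee_a and lens between 3 and 40 N and contact force between vee_b and lens between 3 and 40 N and contact force between the fingers and lens above 3 N); the arm keeps its last pose, push and grip.
It fails at once if the barrel falls onto the bench (height (world z) of lens below 0.026 m).
It fails at once if the barrel is pressed into the V with more than 80 N on one side (contact force between any of vee_a, vee_b and lens above 80 N).
It fails at once if the beaker, jar or timer is moved more than 30 mm (distance of any of glass_beaker, jar, timer from where it was at the start of the episode above 0.03 m).
It also fails if it takes over 66 s, if anything falls off the work surface, if the arm or the gripper's body presses on something with over 40 N, if the wrist force passes 120 N, or if a joint passes its speed limit or range.

ROBOT

A 6-joint arm with a two-finger parallel gripper is mounted at the origin on a cart in front of the work surface, level with it; the furniture and walls round the work are solid. World frame = base frame: x ahead of the robot, y to its left, z up, the work surface at z = 0. Lengths are in m, angles in rad, forces in N, time in s.
With the tool pointing down it reaches from about 0.25 to 0.775 m from the base axis. Payload 4 kg.
Tool frame: the origin (TCP) lies on the centre line of the jaws, within the pads' length; the fingertips stand 8 mm ahead of it and the grasp point (between the pads) lies 11 mm behind it; z points along the fingers, y is the direction in which the jaws open and shut (so a half turn about z gives the same grasp; the last joint's range is limited). The gripper opens to 85 mm and grips with 20 to 120 N. Pads are 22 mm wide; open, the fingers measure 114 mm over their backs; the gripper's body (76 mm by 85 mm) begins 54 mm behind the grasp point. The pads swing forward as they close: fully open they stand 13 mm farther back than shut.
Start: joints at [1.227, 0.087, 1.371, -0, 1.684, -0.103], TCP at [0.131, 0.534, 0.211] pointing down, gripper open.
Joint ranges: [-3.1, 3.1], [-0.76, 2.03], [0.27, 2.55], [-1.08, 4.22], [0.17, 2.65], [-2.57, 2.57]. Speed limits (rad/s): [2.79, 2.79, 3.14, 3.14, 3.14, 3.14].

INTERFACE

Orientations are given as a unit quaternion [x, y, z, w].
In Python, from plant import ctrl, camera, job gives the robot as it stands.
- The arm moves only by the shell command python3 -m crank 'ROWS'. ROWS is a JSON object of lists of equal length, an entry for each row: "xyz": the shift along the tool's x, y, z in m, a list of three; "dr": the turn, a rotation vector about the tool's x, y, z in degrees, a list of three; "grip": the opening, from 0 (shut) to 1 (fully open). In form: {"xyz": [[dx, dy, dz], ...], "dr": [[ax, ay, az], ...], "grip": [grip, ...]}. A call has 1 to 12 rows; each row is the pose to reach, as a shift and turn from the pose measured when the call began, along the tool's axes at that moment; what a row does not reach only later rows make up. A row lasts 1/12 s, in which the tool goes at most 41.7 mm and 7.16 degrees, less where a joint would pass 70% of its speed; a pose out of reach is approached as far as the arm can. A call with a gripper value outside its range is refused whole. The fingers move at their own pace and stop on an object; the grip force is fixed at half the most. Time passes only in rows, so rows that repeat a pose let the fingers close. It gives the time, the measured TCP pose, the force and the opening at its end, in the units of the state.
- ctrl.get_state(): the state, without advancing time (a new reading comes with each control period).
- camera(name): name is "scene" or "top" or "wrist"; returns a dict with "img" (420x560x3 uint8, blue, green, red), "vfov" (degrees; the focal length in pixels is half the picture's height over the tangent of half this angle, whatever the lens; pixels are square), "cx", "cy" (the principal point, pixels), "R" (3x3) and "t" (3): a world point X has camera coordinates R X + t. Camera axes: x right, y down, z forward; pixel columns grow to the right and rows downward; lengths in m; the calibration is good to about 2 mm. A picture is of the moment at which its call begins. There is no depth.
- job.job_done(): hands the job in, once; it reports no verdict.
The state is a dict: "t": time; "joint_positions": joint angles; "dq": joint speeds; "tau": joint torques, N m; "position": TCP position; "ee_rot": TCP orientation; "force": force on the tool from outside, world axes, zero at the start; "moment": the same for the moment, N m; "opening": finger opening in m.
Only numpy, scipy, OpenCV 4.12 (cv2) and the standard library are available. Lean on these libraries where they do the work, as an engineer would, in place of code of your own. Each camera call takes 0.05 s, during which the arm holds its last target. There are 200 camera calls.

## Working session

There is one attempt and no reset: what is moved stays moved. The work goes in short steps, Python scripts to look and compute and a shell command to move; the robot and the scene stay as the last step left them, time stands still between calls to the robot, and variables do not carry over. Pictures are saved under pics/ and viewed, about 8 in all and at most 12, crops included, and the job is handed in when it is done.

```bash
mkdir -p pics; ls; python3 - <<'E'
from plant import ctrl,camera,job
import cv2,numpy as np
s=ctrl.get_state(); print(s)
for n in("top","scene"):
    c=camera(n); cv2.imwrite(f"pics/{n}0.png",c["img"]); print(n,c["vfov"],c["cx"],c["cy"],np.round(c["R"],4).tolist(),np.round(c["t"],4).tolist())
E
```

```text
pics
{'t': 0.0, 'joint_positions': array([ 1.22686450e+00,  8.79818875e-02,  1.37229287e+00,  4.37790123e-07,
        1.68361948e+00, -1.03144856e-01]), 'dq': array([ 8.20403945e-07, -1.91271715e-03,  1.33131358e-03, -7.63756113e-04,
        6.08897718e-05, -6.20786497e-04]), 'tau': array([ 1.66106478e-03, -3.51859653e+01, -3.13280475e+01,  2.38841076e-04,
        1.05956721e-02,  5.80268591e-06]), 'position': array([0.13099502, 0.53359509, 0.20980491]), 'ee_rot': array([ 1.20102752e-01,  9.92760799e-01, -1.12211236e-03, -2.55321480e-04]), 'force': array([ 0.80204104, -0.079174  , -0.00286185]), 'moment': array([ 0.00114323, -0.02003108, -0.01760198]), 'opening': 0.08571712715849099}
top 52.88781437879532 287.23741263824945 209.72778244395184 [[-0.0202, -0.9998, -0.0056], [-0.9893, 0.0208, -0.1446], [0.1447, 0.0026, -0.9895]] [0.0068, 0.5786, 1.1121]
scene 56.89559688433172 275.990394849867 205.9363592398528 [[0.822, -0.5695, -0.0059], [-0.2333, -0.3272, -0.9157], [0.5195, 0.7541, -0.4018]] [-0.4705, 0.1792, 0.663]
```

```bash
python3 - <<'E'
import cv2
for n in("top0","scene0"):
    i=cv2.imread(f"pics/{n}.png"); cv2.imwrite(f"pics/{n}b.png",cv2.resize(i,(800,600),interpolation=cv2.INTER_CUBIC))
E
```

```text
(no output)
```

View pics/top0b.png

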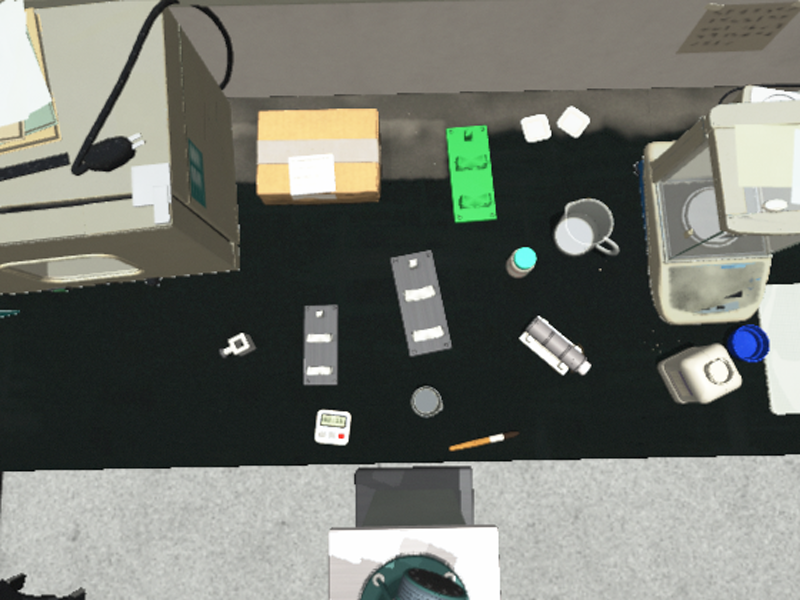

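View pics/scene0b.png

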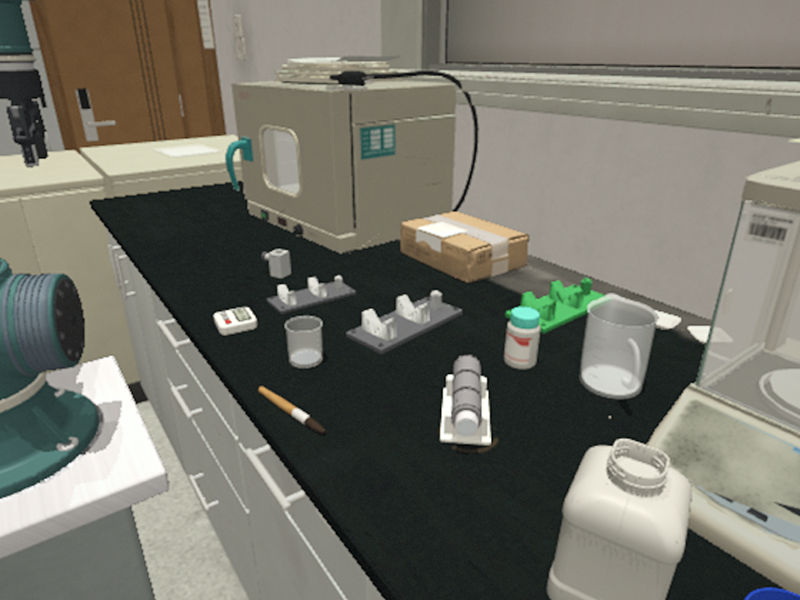

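Candidates in the top view (800x600 px): larger grey fixture (421,302), smaller grey one (321,345) and green one (471,173). The larger grey one fits: it isn't green, and it's the bigger of the two greys. The stop is at (237,345), the barrel on its rest at (555,345). I'll confirm with an enlarged crop.

```bash
python3 - <<'E'
import cv2,numpy as np
i=cv2.imread("pics/top0.png")
def crop(x,y,w,h,k): return cv2.resize(i[y:y+h,x:x+w],(w*k,h*k),interpolation=cv2.INTER_CUBIC)
a=crop(265,168,60,86,6) # 360x516
b=crop(355,214,66,54,6) #396x324
c=crop(148,224,36,32,6) #216x192
o=np.zeros((516,760,3),np.uint8); o[:, :360]=a; o[:324,362:758]=b; o[324:516,362:578]=c
cv2.imwrite("pics/c1.png",o)
E
```

```text
(no output)
```

View pics/c1.png

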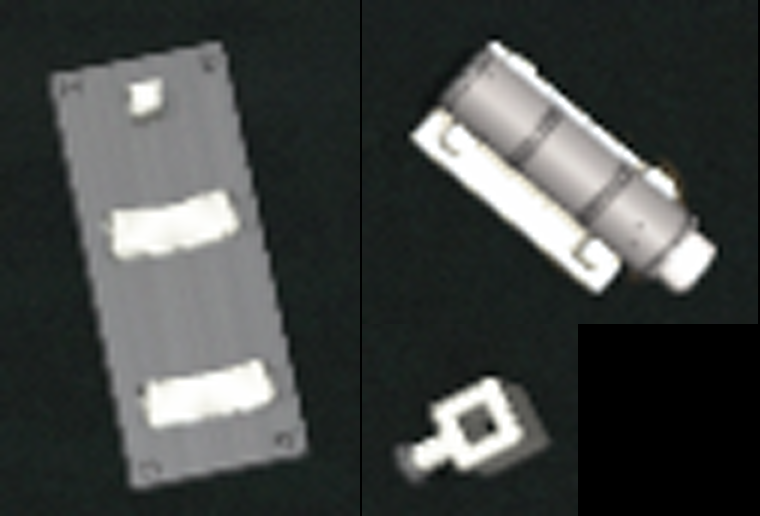

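```bash
cat > h.py <<'E'
import numpy as np
from scipy.spatial.transform import Rotation as Ro
def foc(c): return 210/np.tan(np.radians(c["vfov"])/2)
def ray(c,u,v,z):
    R=np.array(c["R"]);t=np.array(c["t"]);f=foc(c)
    d=R.T@np.array([(u-c["cx"])/f,(v-c["cy"])/f,1]);o=-R.T@t
    return o+d*(z-o[2])/d[2]
def proj(c,X):
    p=np.array(c["R"])@np.array(X)+np.array(c["t"]); f=foc(c)
    return np.array([c["cx"]+f*p[0]/p[2],c["cy"]+f*p[1]/p[2]])
def tool(s,X):  # world point in tool axes relative to TCP
    return Ro.from_quat(s["ee_rot"]).inv().apply(np.array(X)-s["position"])
E
python3 - <<'E'
from plant import ctrl,camera
from h import *
c=camera("top")
def A(l,x0,y0,ox,oy,z): return np.array([ray(c,x0+(x-ox+.5)/6-.5,y0+(y-oy+.5)/6-.5,z) for x,y in l])
np.set_printoptions(precision=4,suppress=True)
f=A([(50,74),(218,40),(308,452),(132,490)],265,168,0,0,.01)
print(f,"sides",[np.linalg.norm(f[i]-f[i-1]) for i in range(4)])
ax=(f[0]+f[1]-f[2]-f[3])/2; print("yaw",np.degrees(np.arctan2(ax[1],ax[0])),"ctr",f.mean(0))
print("post",A([(148,92)],265,168,0,0,.04))
print("rests",A([(177,222),(210,392)],265,168,0,0,.042))
s=A([(432,408),(497,376),(524,438),(465,470)],148,224,362,324,.05)
print("hub",s,s.mean(0),[np.linalg.norm(s[i]-s[i-1]) for i in range(4)]); n=A([(405,462),(478,424)],148,224,362,324,.035); print("nose",n[0], A([(478,424)],148,224,362,324,.05))
l=A([(440,100),(492,45),(690,292),(716,250)],355,214,362,0,.04);r=l[:2].mean(0);t=l[2:].mean(0)
print("lens rear",r,"tip",t,np.linalg.norm(r-t),np.degrees(np.arctan2(*(t-r)[1::-1])))
q=A([(412,133),(600,293)],355,214,362,0,.006);print("rest edge",q,np.linalg.norm(q[0]-q[1]),np.degrees(np.arctan2(*(q[1]-q[0])[1::-1])))
E
```

```text
[[ 0.6698  0.0339  0.01  ]
 [ 0.6845 -0.046   0.01  ]
 [ 0.4885 -0.0828  0.01  ]
 [ 0.4727 -0.001   0.01  ]] sides [np.float64(0.20014039460849442), np.float64(0.08125123251121692), np.float64(0.19938785780603216), np.float64(0.08332593586606173)]
yaw 10.337072102653124 ctr [ 0.5789 -0.024   0.01  ]
post [[ 0.6537 -0.0122  0.04  ]]
rests [[ 0.5925 -0.0242  0.042 ]
 [ 0.5144 -0.0373  0.042 ]]
hub [[0.5089 0.341  0.05  ]
 [0.5227 0.3121 0.05  ]
 [0.4946 0.2994 0.05  ]
 [0.4809 0.3255 0.05  ]] [0.5018 0.3195 0.05  ] [np.float64(0.03204532150051576), np.float64(0.032054567303852394), np.float64(0.030844594968738644), np.float64(0.029559248712823616)]
nose [0.4859 0.3573 0.035 ] [[0.5013 0.3202 0.05  ]]
lens rear [ 0.5303 -0.2346  0.04  ] tip [ 0.4388 -0.3362  0.04  ] 0.13678227099416884 -132.00219175892397
rest edge [[ 0.5061 -0.2148  0.006 ]
 [ 0.4305 -0.298   0.006 ]] 0.1123713143553218 -132.2767187746503
```

The crop confirms it: bright V rests at (175,225) and (208,395) and the post at (148,92) on the large grey plate. Its sides measure 200 x 83 mm and the post is 102 mm from V middle. The stop and barrel sizes also match (hub 31 mm, barrel 137 mm). Next I'll hover over the stop.

```bash
cat >> h.py <<'E'
def plan(s,X,yawy):
    "shift and rotvec (deg) in tool axes to reach TCP X, tool down, tool y at yawy deg"
    a=np.radians(yawy);y=np.array([np.cos(a),np.sin(a),0]);z=np.array([0,0,-1.]);x=np.cross(y,z)
    r=Ro.from_quat(s["ee_rot"]).inv()*Ro.from_matrix(np.c_[x,y,z])
    print("xyz",np.round(tool(s,X),4).tolist(),"dr",np.round(np.degrees(r.as_rotvec()),2).tolist())
E
python3 - <<'E'
from plant import ctrl
from h import *
plan(ctrl.get_state(),[.5015,.320,.17],25)
E
```

```text
xyz [-0.4108, -0.1191, 0.0402] dr [-0.09, 0.03, 51.2]
```

```bash
python3 -m crank '{"xyz":[[-0.034,-0.01,0.003],[-0.069,-0.02,0.007],[-0.103,-0.03,0.01],[-0.137,-0.04,0.013],[-0.171,-0.05,0.017],[-0.206,-0.06,0.02],[-0.24,-0.07,0.023],[-0.274,-0.08,0.027],[-0.309,-0.09,0.03],[-0.343,-0.1,0.034],[-0.377,-0.11,0.037],[-0.411,-0.119,0.04]],"dr":[[0,0,4],[0,0,8],[0,0,13],[0,0,17],[0,0,21],[0,0,26],[0,0,30],[0,0,34],[0,0,38],[0,0,43],[0,0,47],[0,0,51.2]],"grip":[1,1,1,1,1,1,1,1,1,1,1,1]}' && python3 -m crank '{"xyz":[[0,0,0],[0,0,0],[0,0,0]],"dr":[[0,0,0],[0,0,0],[0,0,0]],"grip":[1,1,1]}'; python3 - <<'E'
from plant import ctrl,camera
from h import *
import cv2
s=ctrl.get_state();plan(s,[.5015,.320,.17],25)
c=camera("wrist");cv2.imwrite("pics/w1.png",c["img"])
for p in ([.5015,.32,.05],[.486,.357,.035]):print(proj(c,p))
E
```

```text
t: 1.15
position: [0.5029, 0.3187, 0.1696]
ee_rot: [0.539, 0.842, -0.001, -0.0]
force: [0.0, 0.8, -0.4]
opening: 0.0852
t: 1.4
position: [0.5024, 0.3186, 0.1689]
ee_rot: [0.539, 0.842, -0.002, -0.001]
force: [-1.4, -0.1, 0.3]
opening: 0.0858
xyz [0.0016, -0.0003, -0.0011] dr [-0.22, 0.03, -0.22]
[278.48150999 198.60172158]
[280.2155158  150.60710205]
```

View pics/w1.png

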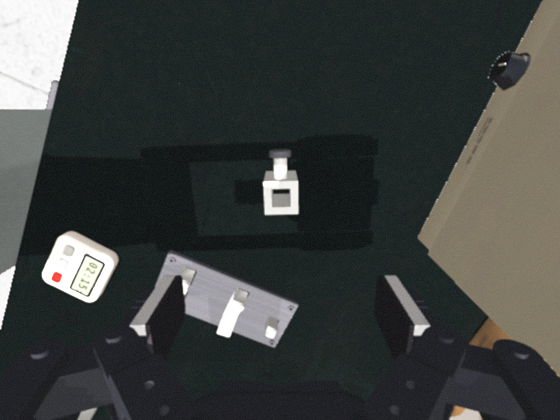

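The wrist view shows the stop at (281,195) with its nose up at (280,153), near the prediction, and square to the jaws. I'll refine the edges numerically.

```bash
python3 - <<'E'
from plant import ctrl,camera
from h import *
import cv2
np.set_printoptions(precision=4,suppress=True,linewidth=220)
c=camera("wrist");g=c["img"][:,:,1]
print("rows",g[146:222:1,266],"\ncols198",g[198,256:306],"\ncol281",g[146:222,281])
print("cols180",g[180,256:306],"cols210",g[210,256:306])
for y in (147,151,156): print(y,g[y,262:300])
E
```

```text
rows [ 30  22  28  30  31  20  22  20  25  27  27  23  32  30  40  42  35  37  41  39  40  36  42  33  38  76 129 140 144 144 150 150 151 149 147 195 255 255 255 255 255 253 241 241 240 240 239 241 243 242 243 243 242 242
 242 243 244 241 241 240 242 244 245 245 244 243 244 245 240 163  67  37  34  40  38  38] 
cols198 [ 21  27  23  24  15  26  34 113 213 241 242 244 243 244 238 214 162 147 148 147 148 145 147 149 147 144 146 147 142 144 144 140 134 141 174 237 243 241 243 244 244 237 137  41  18  26  22  28  20  25] 
col281 [ 29  22  23  43  52  69  88 109 112 108 109 106 143 223 242 243 244 244 252 255 255 255 255 255 255 255 255 255 255 255 255 255 254 242 185 177 232 241 240 241 242 243 241 167  67  25  23  50 108 138 146 144 144 146
 147 146 147 144 145 143 148 173 233 240 241 241 241 243 232 131  49  39  37  37  38  35]
cols180 [ 26  27  30  35  32  33  32  69 124 144 147 145 146 146 147 148 151 152 154 165 180 214 230 231 202 185 180 175 167 158 152 153 153 153 151 149 152 158 155 158 156 130  60  23  25  20  25  25  27  19] cols210 [ 36  38  42  41  31  38  37  69 163 239 244 243 242 242 239 240 241 242 241 241 242 243 243 241 239 241 240 241 240 240 240 240 240 240 242 241 242 242 242 244 243 235 163  58  16  22  26  31  27  28]
147 [23 28 31 28 22 28 26 25 30 28 21 23 25 27 22 21 25 25 22 22 27 28 28 26 27 29 26 27 30 25 26 28 24 30 23 25 24 24]
151 [29 26 20 23 20 19 31 47 54 61 60 63 64 64 64 65 61 63 65 69 68 64 66 67 71 65 74 67 53 44 26 29 24 28 24 20 21 24]
156 [ 25  22  26  32  27  22  34  57  71  82  88  90  96  98  98 105 107 108 109 109 108 103 102 101 100  96  86  83  66  33  29  27  20  29  26  22  23  32]
```

```bash
python3 - <<'E'
from plant import ctrl,camera
from h import *
c=camera("wrist");s=ctrl.get_state()
h=ray(c,280.5,197.9,.05); n=ray(c,279.7,153,.042);b=ray(c,281,197.9,.05)
print(h,n,np.degrees(np.arctan2(*(n-h)[1::-1])), np.linalg.norm(ray(c,263,198,.05)-ray(c,298,198,.05)))
e=[ray(c,280,r,.05) for r in(180.9,215)];print(np.linalg.norm(e[0]-e[1]))
yaw=np.degrees(np.arctan2(*(n-h)[1::-1]))
plan(s,[h[0],h[1],.026],yaw-90)
E
```

```text
[0.50255021 0.32204724 0.05      ] [0.48569663 0.3565362  0.042     ] 116.04319342342504 0.03099271615082158
0.03128684916334993
xyz [0.002, 0.0019, 0.1439] dr [-0.11, 0.05, -1.14]
```

```bash
python3 -m crank '{"xyz":[[0.002,0.001,0.03],[0.002,0.001,0.06],[0.002,0.001,0.09],[0.002,0.001,0.115],[0.002,0.001,0.135],[0.002,0.001,0.143],[0.002,0.001,0.143],[0.002,0.001,0.143]],"dr":[[0,0,-1],[0,0,-1],[0,0,-1],[0,0,-1],[0,0,-1],[0,0,-1],[0,0,-1],[0,0,-1]],"grip":[1,1,1,1,1,1,1,1]}' && python3 -m crank '{"xyz":[[0,0,0],[0,0,0],[0,0,0],[0,0,0],[0,0,0],[0,0,0],[0,0,0],[0,0,0],[0,0,0],[0,0,0]],"dr":[[0,0,0],[0,0,0],[0,0,0],[0,0,0],[0,0,0],[0,0,0],[0,0,0],[0,0,0],[0,0,0],[0,0,0]],"grip":[0,0,0,0,0,0,0,0,0,0]}'; python3 -c "
from plant import ctrl
from h import *
s=ctrl.get_state();plan(s,[.6535,-.0125,.16],100.3)
plan(s,[s['position'][0],s['position'][1],.16],26)"
```

```text
t: 2.22
position: [0.5016, 0.3224, 0.0277]
ee_rot: [0.53, 0.848, -0.001, 0.0]
force: [-0.5, -0.2, 1.0]
opening: 0.0855
t: 3.05
position: [0.5035, 0.3233, 0.0321]
ee_rot: [0.53, 0.848, 0.002, 0.002]
force: [-2.2, -1.8, 13.6]
opening: 0.0032
xyz [-0.3676, -0.0116, -0.1277] dr [0.2, 0.21, -74.33]
xyz [-0.0001, 0.0006, -0.1279] dr [0.27, 0.04, -0.03]
```

```bash
python3 - <<'E'
from plant import ctrl,camera
import cv2,numpy as np
w=camera("wrist")["img"];t=camera("top")["img"]
k=cv2.resize(t[200:280,110:220],(440,320),interpolation=cv2.INTER_CUBIC)
o=np.zeros((320,800,3),np.uint8);o[:,:440]=k;o[:270,440:]=cv2.resize(w,(360,270));cv2.imwrite("pics/m1.png",o)
print(ctrl.get_state()["opening"],ctrl.get_state()["force"])
E
```

```text
0.0027584312007631917 [-3.22365401 -2.17439773 12.75549004]
```

View pics/m1.png

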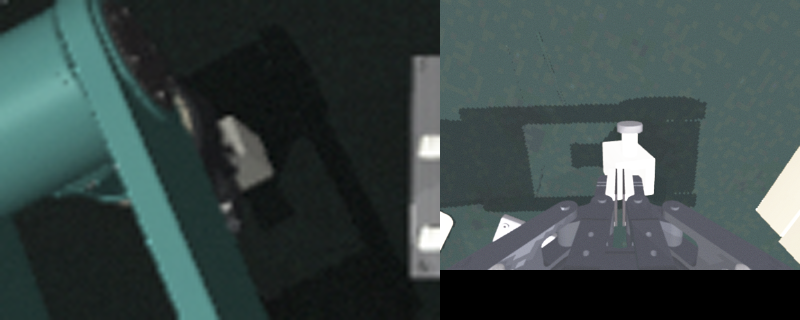

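```bash
python3 - <<'E'
from plant import ctrl,camera
from h import *
import cv2
s=ctrl.get_state()
c=camera("wrist");w=c["img"];d=camera("scene");t=d["img"]
T=Ro.from_quat(s["ee_rot"])
for n,p in(("tip",[0,0,.008]),("tcp",[0,0,0]),("grasp",[0,0,-.011])):
    X=s["position"]+T.apply(p);print(n,X.round(4),proj(c,X),proj(d,X))
print("hub0",proj(c,[.5025,.3215,.05]),proj(d,[.5025,.3215,.05]))
u,v=proj(d,s["position"]).astype(int);print(u,v)
o=np.zeros((400,800,3),np.uint8);o[:,:400]=cv2.resize(w[170:350,200:380],(400,400),interpolation=cv2.INTER_CUBIC)
o[:,400:]=cv2.resize(t[v-40:v+40,u-40:u+40],(400,400),interpolation=cv2.INTER_CUBIC)
cv2.imwrite("pics/m2.png",o)
E
```

```text
tip [0.5035 0.3233 0.0241] [277.82125882 253.62306835] [195.42314143 183.83352352]
tcp [0.5035 0.3233 0.0321] [277.76543725 259.86947506] [195.17336587 181.31815434]
grasp [0.5034 0.3233 0.0431] [277.68049863 269.37406566] [194.8276272  177.83638691]
hub0 [274.40868282 278.10704943] [194.5633688  175.84658232]
195 181
```

View pics/m2.png

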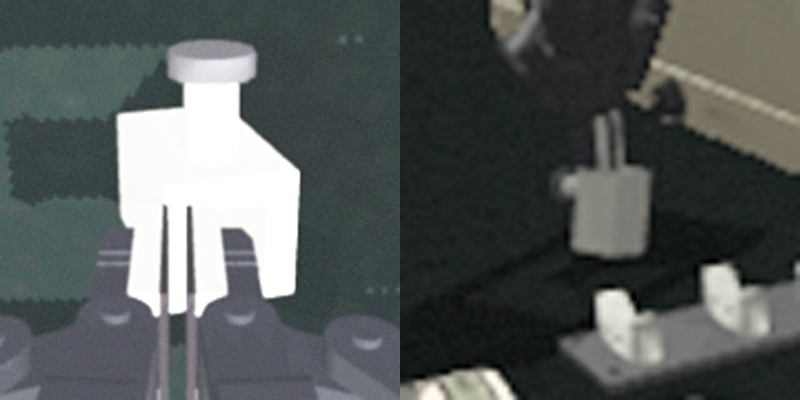

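```bash
python3 - <<'E'
from plant import ctrl,camera
from h import *
import cv2
s=ctrl.get_state()
c=camera("wrist");d=camera("scene")
print("cam pos",-np.array(c["R"]).T@np.array(c["t"]),"fwd",np.array(c["R"])[2], s["opening"])
w=cv2.resize(c["img"][170:350,200:380],(600,600),interpolation=cv2.INTER_CUBIC)
w=cv2.LUT(w,(255*(np.arange(256)/255)**2.2).astype(np.uint8)) if 1 else w
print("sat",(c["img"][170:350,200:380].min(2)>=254).mean())
a=np.radians(116);ex=np.array([np.cos(a),np.sin(a),0]);ey=np.array([-ex[1],ex[0],0]);O=np.array([.5025,.3215,0])
for z,col in((0,(0,0,255)),(.05,(0,255,0))):
  P=[O+ex*i+ey*j+[0,0,z] for i,j in((.015,.015),(.015,-.015),(-.015,-.015),(-.015,.015))]
  q=np.array([(proj(c,p)-[200,170])*600/180 for p in P]).astype(int);cv2.polylines(w,[q],True,col,1)
cv2.circle(w,tuple(((proj(c,s["position"])-[200,170])*600/180).astype(int)),4,(255,0,0),-1)
cv2.imwrite("pics/m3.png",w)
E
```

```text
cam pos [0.46849626 0.3948786  0.19531125] fwd [ 0.14080309 -0.27636193 -0.95068321] 0.0030029793677220115
sat 0.08537037037037037
```

View pics/m3.png

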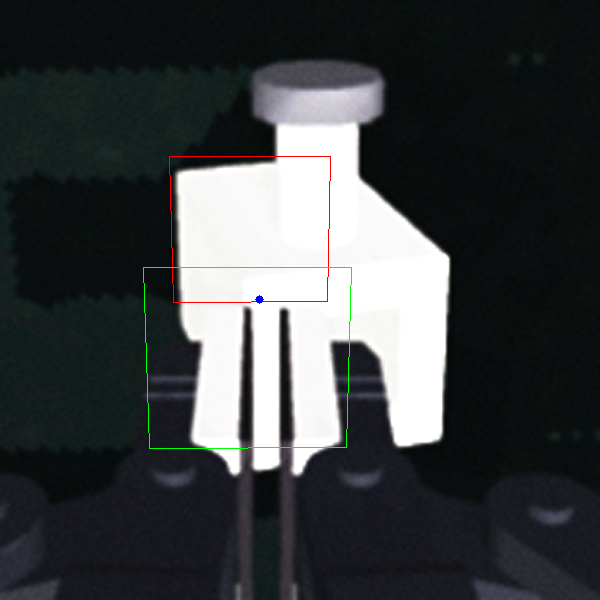

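```bash
cat > snap.py <<'E'
import sys,cv2,numpy as np
from plant import camera,ctrl
c=camera("wrist");np.save(sys.argv[1],c["img"])
E
python3 snap.py a.npy; python3 -m crank '{"xyz":[[0,0,0],[0,0,0],[0,0,0],[0,0,0],[0,0,0],[0,0,0]],"dr":[[0,0,0],[0,0,0],[0,0,0],[0,0,0],[0,0,0],[0,0,0]],"grip":[0.3,0.6,1,1,1,1]}'; python3 snap.py b.npy
python3 - <<'E'
import numpy as np,cv2
a=np.load("a.npy");b=np.load("b.npy")
f=lambda i:np.clip((i.astype(float)-100)*255/155,0,255)**3/255**2
o=np.hstack([cv2.resize(f(a)[170:350,200:380].astype(np.uint8),(400,400)),cv2.resize(b,(400,300))if 0 else cv2.resize(b[120:400,140:420],(400,400))])
cv2.imwrite("pics/m4.png",o)
E
```

```text
t: 3.9
position: [0.503, 0.323, 0.0313]
ee_rot: [0.53, 0.848, 0.001, 0.001]
force: [0.2, -0.2, -1.1]
opening: 0.0751
```

View pics/m4.png

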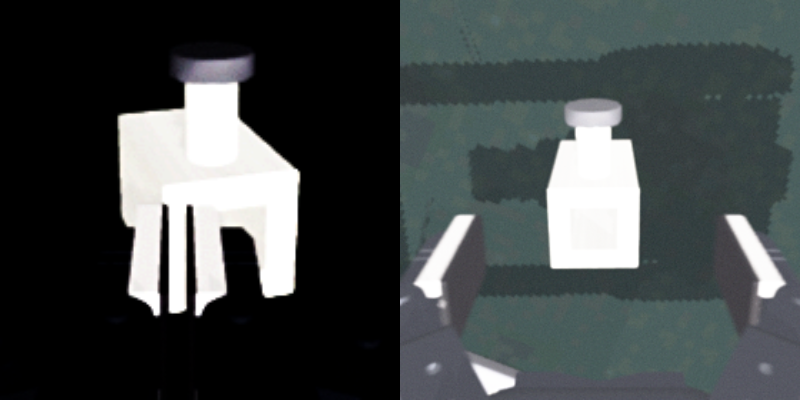

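```bash
python3 - <<'E'
from plant import ctrl,camera
from h import *
s=ctrl.get_state();c=camera("wrist");T=Ro.from_quat(s["ee_rot"]);print(s["position"],s["opening"])
for z in (-.03,-.02,-.01,0,.008):
    print(z,[proj(c,s["position"]+T.apply([.011,y*s["opening"]/2,z])).round(0).tolist() for y in(1,-1)])
# hub: top corners px in crop
P=[(550,187),(637,187),(639,267),(550,268)]
for p in P: print(ray(c,140+(p[0]-400)*.7,120+p[1]*.7,.05).round(4))
print("disc",ray(c,140+193*.7,120+104*.7,.045).round(4))
E
```

```text
[0.50314405 0.32308325 0.03138403] 0.0819035698566986
-0.03 [[369.0, 267.0], [186.0, 267.0]]
-0.02 [[364.0, 258.0], [191.0, 257.0]]
-0.01 [[359.0, 249.0], [196.0, 249.0]]
0 [[355.0, 241.0], [201.0, 241.0]]
0.008 [[351.0, 236.0], [204.0, 235.0]]
[0.4831 0.3287 0.05  ]
[0.5092 0.3414 0.05  ]
[0.5241 0.3142 0.05  ]
[0.4959 0.3001 0.05  ]
disc [0.4841 0.3595 0.045 ]
```

The pads came down on top of the hub, which is standing upright again. Row and width in the wrist image both put the open pad tips about 33 mm behind the reported TCP, about 28 mm further back than stated. I'll lower further in guarded steps.

```bash
python3 -m crank '{"xyz":[[0,0,0.008],[0,0,0.016],[0,0,0.02],[0,0,0.02]],"dr":[[0,0,0],[0,0,0],[0,0,0],[0,0,0]],"grip":[1,1,1,1]}' && python3 -m crank '{"xyz":[[0,0,0.006],[0,0,0.012],[0,0,0.018],[0,0,0.018]],"dr":[[0,0,0],[0,0,0],[0,0,0],[0,0,0]],"grip":[1,1,1,1]}'
```

```text
t: 4.33
position: [0.5019, 0.3224, 0.0091]
ee_rot: [0.53, 0.848, -0.0, 0.0]
force: [0.6, -0.6, -0.3]
opening: 0.0855
t: 4.67
position: [0.5007, 0.3218, -0.0109]
ee_rot: [0.53, 0.848, -0.002, -0.001]
force: [-0.4, -0.3, -0.8]
opening: 0.0855
```

```bash
python3 -m crank '{"xyz":[[0,0,0],[0,0,0],[0,0,0],[0,0,0],[0,0,0],[0,0,0],[0,0,0],[0,0,0],[0,0,0]],"dr":[[0,0,0],[0,0,0],[0,0,0],[0,0,0],[0,0,0],[0,0,0],[0,0,0],[0,0,0],[0,0,0]],"grip":[0,0,0,0,0,0,0,0,0]}'; python3 snap.py e.npy; python3 -c "
from plant import ctrl
from h import *
s=ctrl.get_state();plan(s,[.6535,-.0125,.13],100.3)"
```

```text
t: 5.42
position: [0.5011, 0.322, -0.0103]
ee_rot: [0.53, 0.848, -0.001, -0.0]
force: [1.0, -0.4, 2.1]
opening: 0.0294
xyz [-0.3676, -0.0099, -0.1399] dr [-0.15, -0.05, -74.33]
```

```bash
python3 -m crank '{"xyz":[[0,0,-0.02],[0,0,-0.05],[0,0,-0.08],[0,0,-0.11],[0,0,-0.14],[0,0,-0.14]],"dr":[[0,0,0],[0,0,0],[0,0,0],[0,0,0],[0,0,0],[0,0,0]],"grip":[0,0,0,0,0,0]}' && python3 -m crank '{"xyz":[[-0.03,-0.001,0],[-0.06,-0.002,0],[-0.09,-0.003,0],[-0.12,-0.004,0],[-0.155,-0.005,0],[-0.19,-0.006,0],[-0.22,-0.007,0],[-0.25,-0.008,0],[-0.28,-0.009,0],[-0.31,-0.009,0],[-0.34,-0.01,0],[-0.368,-0.01,0]],"dr":[[0,0,-6],[0,0,-12],[0,0,-18],[0,0,-24],[0,0,-30],[0,0,-37],[0,0,-43],[0,0,-50],[0,0,-56],[0,0,-63],[0,0,-69],[0,0,-74.3]],"grip":[0,0,0,0,0,0,0,0,0,0,0,0]}' && python3 -m crank '{"xyz":[[0,0,0],[0,0,0],[0,0,0]],"dr":[[0,0,0],[0,0,0],[0,0,0]],"grip":[0,0,0]}'
python3 - <<'E'
from plant import ctrl,camera
from h import *
import cv2
s=ctrl.get_state();plan(s,[.6535,-.0125,.13],100.3)
c=camera("wrist");cv2.imwrite("pics/w2.png",cv2.resize(c["img"],(800,600),interpolation=cv2.INTER_CUBIC));np.save("w2.npy",c["img"])
print([proj(c,p).round(1).tolist() for p in([.6535,-.0125,.04],[.592,-.024,.042],[.514,-.037,.042])])
E
```

```text
t: 5.97
position: [0.5045, 0.3239, 0.1369]
ee_rot: [0.53, 0.848, 0.004, 0.003]
force: [0.2, 0.3, 0.0]
opening: 0.0296
t: 6.97
position: [0.656, -0.013, 0.1345]
ee_rot: [-0.092, 0.996, 0.002, 0.003]
force: [-0.4, 1.2, -2.2]
opening: 0.0298
t: 7.22
position: [0.6549, -0.0126, 0.1323]
ee_rot: [-0.091, 0.996, 0.002, 0.001]
force: [-0.1, -0.4, -2.1]
opening: 0.0295
xyz [0.0013, 0.0004, 0.0023] dr [0.27, 0.1, 0.16]
[[278.6, 206.4], [278.5, 126.5], [280.6, 4.2]]
```

View pics/w2.png

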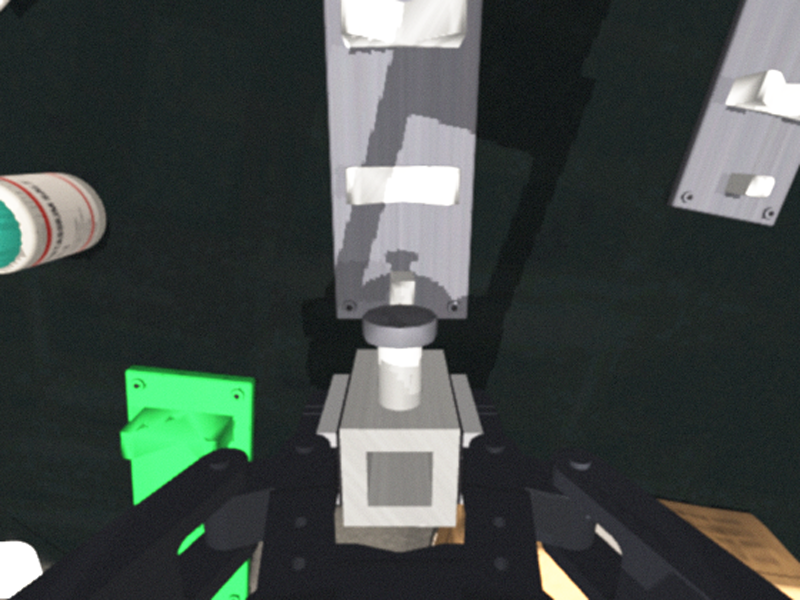

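The view shows the held hub top at (340-458, 430-525), bore centre (400,478), nose disc (400,325), post (403,285) and plate edges symmetric about column 403. Lateral and yaw alignment look good; I'll measure it in numbers.

```bash
python3 - <<'E'
from plant import ctrl,camera
from h import *
np.set_printoptions(precision=4,suppress=True,linewidth=230)
c=camera("wrist");g=c["img"][:,:,1];s=ctrl.get_state()
print("post col282 r170-216",g[170:216,282]);
for r in(193,198,204): print(r,g[r,268:298])
print("hub col246 r295-372",g[295:372,246]);print("row340",g[340,232:246],g[340,250:264],g[340,298:308],g[340,314:326]);print("row360",g[360,232:246],g[360,314:326]);print("bore col280",g[305:372,280])
print("disc r230",g[230,248:262],g[230,298:312])
print("rest col 255 r108-150",g[108:150,255],"col 310",g[108:150,310])
print("plate r210",g[210,230:244],g[210,322:334]," r90",g[90,226:240],g[90,326:338])
E
```

```text
post col282 r170-216 [183 179 184 184 169 126 106 104 107 112 111 107 109 115 104 118 112 107 104 125 132 134 137 139 137 146 179 207 215 225 229 238 241 239 235 236 238 237 239 239 241 238 185  99  58  59]
193 [ 91  93  98 101 112 136 139 136 136 139 138 139 134 138 139 137 135 137 135 139 134 117 110 109 109 110 109 120 130 131]
198 [ 95  99  97  98 126 153 167 165 163 163 170 182 197 210 215 226 227 231 238 240 235 191 128 108 107 106 106 102 107 107]
204 [ 91  93 106 118 144 179 194 215 223 227 228 228 232 232 235 241 244 242 237 225 199 159 115 108 107 101 105 100 110 105]
hub col246 r295-372 [132 137 135 134 151 195 217 222 220 220 221 219 220 218 218 218 217 218 217 219 222 222 219 221 220 218 218 217 223 221 220 223 227 227 224 226 223 224 220 225 219 220 222 224 223 225 224 226 223 221 220 220 222 222 218 218 219
 222 220 223 224 221 223 227 224 222 225 221 219 221 219 223 213 173 138 123 129]
row340 [ 33  29  31  29  36  54  77 147 213 221 219 223 223 225] [219 218 222 225 225 226 206 148 126 134 139 137 132 132] [133 133 135 135 173 214 221 220 221 217] [224 222 222 219 22
[... 442 characters left out ...]
9  21  23  24  26  46  76  90 103 105 114 118 124 132] [138 131 126 118 116 109  91  64  40  24  32  25  30  27]
rest col 255 r108-150 [171 167 151 133 126 127 123 126 181 235 242 242 243 241 240 239 238 239 237 236 236 236 233 231 231 230 227 229 228 224 227 225 225 207 149 117 106 110 111 110 111 112] col 310 [182 179 184 181 181 183 178 177 235 255 255 255 255 255 255 255 255 255 255 255 255 255 255 255 255 255 255 255 255 255 255 255 255 255 249 205 185 182 181 182 182 185]
plate r210 [27 29 22 22 48 81 97 98 93 94 88 86 87 80] [106 110 109  94  70  36  27  29  28  25  29  28]  r90 [ 38  38  35  81 150 174 184 180 186 184 185 185 189 186] [166 167 148 130 123 107  66  33  21  19  24  23]
```

```bash
python3 - <<'E'
from plant import ctrl,camera
from h import *
np.set_printoptions(precision=4,suppress=True)
c=camera("wrist");s=ctrl.get_state()
T=lambda u,v,z:tool(s,ray(c,u,v,z))
zt=s["position"][2]+.0603
print(s["position"])
print("hub -x/+x edges",T(279.4,299.5,zt),T(279.4,367.8,zt),"sides",T(238.9,340,zt),T(319.9,340,zt))
print("bore",T(279.5,316.2,zt),T(279.5,354,zt))
print("post edge z.034",T(281,188.8,.034),"top edge",T(281,196.5,.04),"sides",T(272.2,193,.036),T(289.1,193,.036))
print("rest near: far edge,near edge z.042",T(281,116,.042),T(281,142,.042))
print("plate sides z.01",T(234.7,210,.01),T(326,210,.01),T(229,90,.01),T(332,90,.01))
E
```

```text
[ 0.6554 -0.0116  0.134 ]
hub -x/+x edges [ 0.0133  0.0005 -0.0604] [-0.0169  0.0005 -0.0602] sides [-0.004  -0.0145 -0.0603] [-0.0041  0.0156 -0.0602]
bore [ 0.0063  0.0005 -0.0603] [-0.0104  0.0006 -0.0603]
post edge z.034 [0.0146 0.0018 0.1   ] top edge [0.0097 0.0018 0.094 ] sides [ 0.0116 -0.0053  0.098 ] [0.0116 0.0084 0.098 ]
rest near: far edge,near edge z.042 [0.0718 0.0016 0.0917] [0.0529 0.0017 0.0918]
plate sides z.01 [-0.0111 -0.0401  0.124 ] [-0.0111  0.0429  0.1243] [ 0.0911 -0.0405  0.1235] [0.0912 0.0432 0.1238]
```

```bash
python3 -m crank '{"xyz":[[0.001,0.001,0.02],[0.0033,0.001,0.045],[0.0033,0.001,0.07],[0.0033,0.001,0.085],[0.0033,0.001,0.094],[0.0033,0.001,0.094],[0.0033,0.001,0.094]],"dr":[[0.2,0,0],[0.2,0,0],[0.2,0,0],[0.2,0,0],[0.2,0,0],[0.2,0,0],[0.2,0,0]],"grip":[0,0,0,0,0,0,0]}'; python3 - <<'E'
from plant import ctrl,camera
from h import *
import cv2
np.set_printoptions(precision=4,suppress=True)
for k in range(3):
    c=camera("wrist");s=ctrl.get_state();print(s["position"],s["force"]);plan(s,[.6523,-.0133,-.0003],100.3)
cv2.imwrite("pics/w3.png",cv2.resize(c["img"][60:420,140:420],(620,800*360//360),interpolation=cv2.INTER_CUBIC)[:600])
g=c["img"][:,:,1]
np.set_printoptions(linewidth=230)
print(g[120:300,282])
E
```

```text
t: 7.95
position: [0.6524, -0.0102, 0.0404]
ee_rot: [-0.093, 0.996, 0.0, 0.002]
force: [0.4, -0.6, -1.6]
opening: 0.0295
[ 0.6533 -0.0104  0.0416] [-0.1834 -0.3703 -1.7883]
xyz [0.0018, -0.0026, 0.0419] dr [-0.04, 0.41, 0.33]
[ 0.6537 -0.0106  0.0422] [-0.584   0.0776 -2.0035]
xyz [0.0022, -0.0023, 0.0425] dr [-0.06, 0.47, 0.32]
[ 0.6538 -0.0108  0.0424] [-0.3155 -0.21   -1.8983]
xyz [0.0023, -0.0022, 0.0427] dr [-0.06, 0.49, 0.31]
[200 199 250 255 255 255 255 255 255 255 255 255 255 255 255 255 255 255 255 255 255 255 255 255 255 255 255 255 255 255 255 255 255 255 255 255 255 255 254 212 201 206 203 208 207 207 208 206 205 207 210 209 207 205 208 204 208
 206 209 205 207 208 208 207 206 207 207 210 207 196 153 131 130 129 128 134 134 130 129 132 134 129 132 134 132 125 133 128 129 128 129 128 124  86  72  74  75  70  72  72  76  71  77  79  78  76  79  77  92 146 202 214 215 213
 206 205 202 198 202 201 201 198 196 228 255 255 255 255 255 255 255 255 255 255 255 251 248 249 251 251 250 246 246 249 248 247 243 242 239 239 242 240 241 240 240 241 240 241 241 240 241 242 241 240 241 242 238 199 171 163 163
 168 164 167 167 164 164 163 166 180]
```

```bash
python3 -m crank '{"xyz":[[0.002,0,0.004],[0.002,0,0.006],[0.002,0,0.006],[0.002,0,0.006],[0.002,0,0.006],[0.002,0,0.006]],"dr":[[0,0.5,0.2],[0,0.5,0.2],[0,0.5,0.2],[0,0.5,0.2],[0,0.5,0.2],[0,0.5,0.2]],"grip":[0,0,0,0,0,0]}'; python3 - <<'E'
from plant import ctrl,camera
from h import *
np.set_printoptions(precision=4,suppress=True,linewidth=230)
for k in range(3):
    c=camera("wrist");s=ctrl.get_state()
plan(s,[.652,-.0112,-.0003],100.3);print(s["position"],s["force"])
g=c["img"][:,:,1]
print("disc/nose top row find",g[200:260,262]);
for r in (196,204,212): print(r,g[r,262:304])
print("plate r150",g[150,200:230],g[150,330:360])
E
```

```text
t: 8.6
position: [0.6519, -0.0112, 0.0364]
ee_rot: [-0.091, 0.996, -0.001, -0.0]
force: [0.7, -0.2, -0.9]
opening: 0.0296
xyz [-0.0001, -0.0, 0.0367] dr [-0.06, -0.01, 0.11]
[ 0.6519 -0.0111  0.0364] [ 0.4474 -1.4712 -1.2224]
disc/nose top row find [197 192 204 207 207 208 206 208 208 206 205 211 208 205 191 138  87  74  72  73  76  71  75  73  75  81  93 131 149 160 163 165 166 170 170 170 174 177 177 174 172 153 126 117 140 162 167 170 165 170 167 166 168 169 166 170 167
 169 174 171]
196 [210 196 150 133 130 130 123 125 129 130 124 120 125 129 131 134 138 133 135 133 133 131 135 127 126 129 132 129 134 131 131 133 131 134 138 161 196 204 206 205 206 202]
204 [207 205 212 211 208 205 206 203 207 205 184 139 125 125 130 135 137 136 136 131 134 131 131 132 129 128 128 134 131 133 162 192 199 198 206 209 201 199 204 203 203 208]
212 [208 211 210 212 213 206 202 202 182 139 124 119 123 121 122 128 124 114 116 116 122 125 123 122 126 128 126 131 154 190 202 202 210 211 212 206 205 204 204 206 207 206]
plate r150 [ 41  45  39  40  41  54  96 162 185 193 195 194 189 188 192 188 195 215 241 243 225 213 221 228 234 239 240 242 242 242] [255 255 255 255 255 255 255 254 253 253 250 229 194 198 203 204 204 205 209 209 207 188 159  81  48  47  44  50  47  50]
```

```bash
python3 -m crank '{"xyz":[[0,0,0.004],[0,0,0.008],[0,0,0.012],[0,0,0.012]],"dr":[[0,0,0],[0,0,0],[0,0,0],[0,0,0]],"grip":[0,0,0,0]}' && python3 -m crank '{"xyz":[[0,0,0.003],[0,0,0.006],[0,0,0.006]],"dr":[[0,0,0],[0,0,0],[0,0,0]],"grip":[0,0,0]}'
```

```text
t: 9.08
position: [0.6508, -0.011, 0.0226]
ee_rot: [-0.091, 0.996, -0.0, -0.001]
force: [-0.8, 0.4, -1.9]
opening: 0.0293
t: 9.33
position: [0.65, -0.011, 0.0154]
ee_rot: [-0.091, 0.996, -0.0, -0.002]
force: [-0.9, -0.4, -2.2]
opening: 0.029
```

```bash
python3 -m crank '{"xyz":[[-0.001,0,0.004],[-0.002,0,0.008],[-0.002,0,0.012],[-0.002,0,0.014],[-0.002,0,0.014]],"dr":[[0,0,0],[0,0,0],[0,0,0],[0,0,0],[0,0,0]],"grip":[0,0,0,0,0]}' && python3 -m crank '{"xyz":[[0,0,0.002],[0,0,0.003],[0,0,0.003]],"dr":[[0,0,0],[0,0,0],[0,0,0]],"grip":[0,0,0]}'; python3 - <<'E'
from plant import camera
import cv2,numpy as np
a=camera("wrist")["img"];b=camera("scene")["img"]
o=np.hstack([cv2.resize(a[130:400,145:415],(400,400),interpolation=cv2.INTER_CUBIC),cv2.resize(b[160:260,220:320],(400,400),interpolation=cv2.INTER_CUBIC)])
cv2.imwrite("pics/p1.png",o)
E
```

```text
t: 9.75
position: [0.6513, -0.0106, 0.0003]
ee_rot: [-0.091, 0.996, 0.0, -0.003]
force: [0.2, 0.1, -2.0]
opening: 0.0294
t: 10.0
position: [0.6518, -0.0106, -0.0002]
ee_rot: [-0.091, 0.996, -0.0, -0.003]
force: [-4.2, 0.1, 4.2]
opening: 0.0296
```

View pics/p1.png

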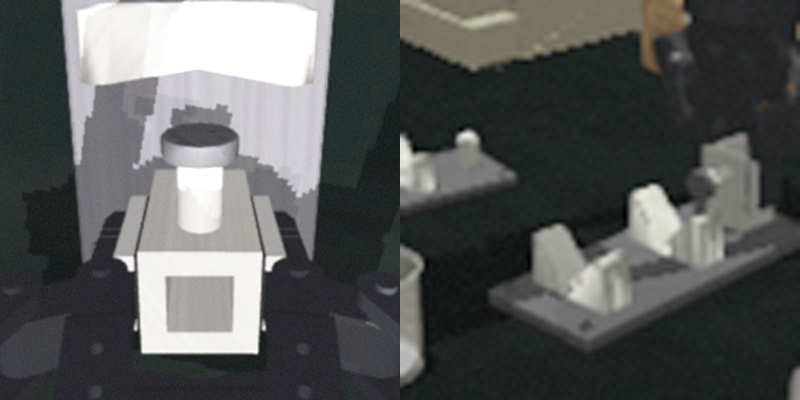

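Seated: the nose points at the V, and contact came at the predicted height (TCP -0.0002 vs -0.0003). Release and lift.

```bash
python3 -m crank '{"xyz":[[0,0,0],[0,0,0],[0,0,0],[0,0,0],[0,0,0],[0,0,0],[0,0,-0.03],[0,0,-0.06],[0,0,-0.095],[0,0,-0.13],[0,0,-0.165],[0,0,-0.165]],"dr":[[0,0,0],[0,0,0],[0,0,0],[0,0,0],[0,0,0],[0,0,0],[0,0,0],[0,0,0],[0,0,0],[0,0,0],[0,0,0],[0,0,0]],"grip":[0.5,0.7,0.8,0.8,0.8,0.8,0.8,0.8,0.8,0.8,1,1]}'; python3 -c "
from plant import ctrl
from h import *
s=ctrl.get_state();plan(s,[.57,-.15,.165],30);plan(s,[.489,-.28,.165],-42)"
```

```text
t: 11.1
position: [0.6568, -0.0109, 0.1752]
ee_rot: [-0.091, 0.996, -0.002, 0.006]
force: [1.4, -0.6, 2.0]
opening: 0.0853
xyz [0.1107, -0.1211, 0.0095] dr [0.17, 0.71, 70.42]
xyz [0.2138, -0.2343, 0.0089] dr [0.68, 0.59, 142.41]
```

```bash
python3 -m crank '{"xyz":[[0.009,-0.01,0],[0.018,-0.02,0],[0.027,-0.03,0],[0.036,-0.04,0.003],[0.046,-0.05,0.005],[0.055,-0.06,0.005],[0.064,-0.07,0.007],[0.073,-0.08,0.009],[0.082,-0.09,0.009],[0.092,-0.1,0.009],[0.101,-0.11,0.009],[0.111,-0.121,0.009]],"dr":[[0,0,6],[0,0,12],[0,0,18],[0,0,24],[0,0,30],[0,0,36],[0,0,42],[0,0,48],[0,0,54],[0,0,60],[0,0,66],[0.2,0.7,70.4]],"grip":[1,1,1,1,1,1,1,1,1,1,1,1]}'; python3 -c "
from plant import ctrl
from h import *
s=ctrl.get_state();plan(s,[.489,-.28,.165],-42)"
```

```text
t: 12.1
position: [0.569, -0.1503, 0.1653]
ee_rot: [0.502, 0.865, -0.0, -0.0]
force: [-0.8, 0.3, 0.3]
opening: 0.0853
xyz [-0.0729, -0.1338, 0.0004] dr [-0.02, 0.02, 71.76]
```

```bash
python3 -m crank '{"xyz":[[-0.006,-0.011,0],[-0.012,-0.022,0],[-0.018,-0.033,0],[-0.024,-0.044,0],[-0.03,-0.055,0],[-0.036,-0.066,0],[-0.042,-0.077,0],[-0.048,-0.088,0],[-0.055,-0.1,0],[-0.061,-0.112,0],[-0.067,-0.123,0],[-0.073,-0.134,0]],"dr":[[0,0,6],[0,0,12],[0,0,18],[0,0,24],[0,0,30],[0,0,36],[0,0,42],[0,0,48],[0,0,54],[0,0,60],[0,0,66],[0,0,71.8]],"grip":[1,1,1,1,1,1,1,1,1,1,1,1]}' && python3 -m crank '{"xyz":[[0,0,0],[0,0,0],[0,0,0]],"dr":[[0,0,0],[0,0,0],[0,0,0]],"grip":[1,1,1]}'; python3 - <<'E'
from plant import ctrl,camera
from h import *
import cv2
s=ctrl.get_state();plan(s,[.489,-.28,.165],-42)
c=camera("wrist");np.save("w4.npy",c["img"])
cv2.imwrite("pics/w4.png",cv2.resize(c["img"],(800,600),interpolation=cv2.INTER_CUBIC))
print([proj(c,p).round(1).tolist() for p in([.5303,-.2346,.04],[.4388,-.3362,.04])])
E
```

```text
t: 13.1
position: [0.4884, -0.2807, 0.165]
ee_rot: [0.915, 0.404, -0.0, 0.0]
force: [-0.4, -0.5, 1.7]
opening: 0.0855
t: 13.35
position: [0.4886, -0.2802, 0.1648]
ee_rot: [0.914, 0.405, -0.0, -0.0]
force: [-0.6, -0.4, -0.2]
opening: 0.0856
xyz [0.0004, 0.0001, -0.0002] dr [-0.03, 0.0, -0.22]
[[279.5, 128.9], [279.9, 273.8]]
```

View pics/w4.png

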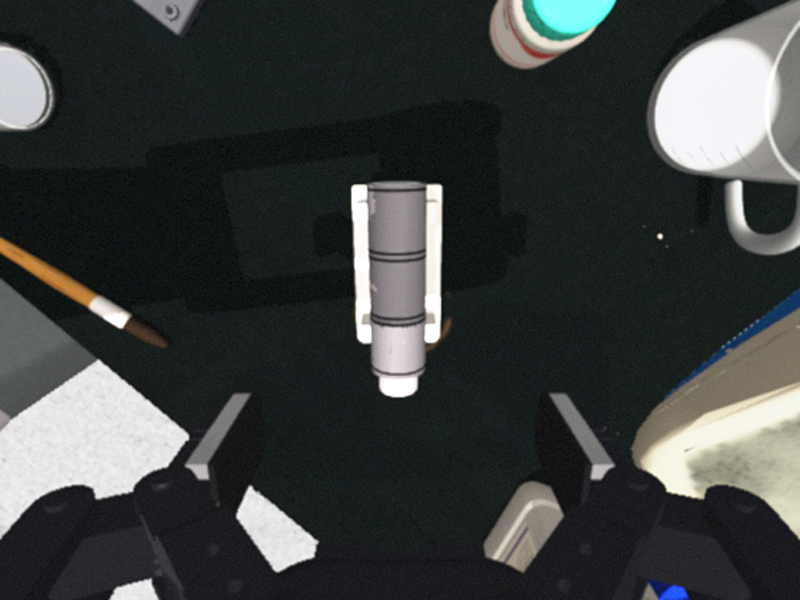

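Wrist view: barrel upright in the image on column 398, rear at (396,184), narrow tip at (398,395); it's centred and parallel to the pads.

```bash
python3 - <<'E'
from plant import ctrl,camera
from h import *
np.set_printoptions(precision=4,suppress=True)
c=camera("wrist");s=ctrl.get_state();k=1.4286
T=lambda u,v,z:tool(s,ray(c,u/k-.15,v/k-.15,z))
print("rear top z.058",T(397,190,.058),"rear z.04",T(397,184,.04))
print("shoulder top .058",T(398,376,.058),"tip top z.053",T(398,395,.053), "tip .04",T(398,395,.04))
print("sides r215",T(367.5,215,.04),T(425,215,.04),"r355",T(371,355,.04),T(424.5,355,.04))
print("rest far/near",T(397,184,.006),T(397,343,.006))
plan(s,[*s["position"][:2],-.002],-42)
E
```

```text
rear top z.058 [ 0.0598 -0.0012  0.1069] rear z.04 [ 0.0619 -0.0012  0.1249]
shoulder top .058 [-0.0546 -0.0006  0.107 ] tip top z.053 [-0.0708 -0.0006  0.112 ] tip .04 [-0.0779 -0.0006  0.125 ]
sides r215 [ 0.0437 -0.019   0.125 ] [0.0438 0.0157 0.1249] r355 [-0.0482 -0.0185  0.125 ] [-0.0482  0.017   0.125 ]
rest far/near [ 0.0598 -0.0014  0.1589] [-0.0537 -0.0014  0.159 ]
xyz [0.0, 0.0001, 0.167] dr [-0.02, 0.01, -0.21]
```

```bash
python3 -m crank '{"xyz":[[0.0025,-0.001,0.03],[0.0025,-0.001,0.06],[0.0025,-0.001,0.09],[0.0025,-0.001,0.12],[0.0025,-0.001,0.145],[0.0025,-0.001,0.162],[0.0025,-0.001,0.171],[0.0025,-0.001,0.171],[0.0025,-0.001,0.171]],"dr":[[0,0,-0.4],[0,0,-0.4],[0,0,-0.4],[0,0,-0.4],[0,0,-0.4],[0,0,-0.4],[0,0,-0.4],[0,0,-0.4],[0,0,-0.4]],"grip":[1,1,1,1,1,1,1,1,1]}' && python3 -m crank '{"xyz":[[0,0,0],[0,0,0],[0,0,0],[0,0,0],[0,0,0],[0,0,0],[0,0,0],[0,0,0],[0,0,0]],"dr":[[0,0,0],[0,0,0],[0,0,0],[0,0,0],[0,0,0],[0,0,0],[0,0,0],[0,0,0],[0,0,0]],"grip":[0,0,0,0,0,0,0,0,0]}'; python3 -c "
from plant import ctrl
from h import *
s=ctrl.get_state();plan(s,[.5535,-.0308,.14],-79.7)"
```

```text
t: 14.2
position: [0.4902, -0.2772, -0.0057]
ee_rot: [0.913, 0.409, -0.0, -0.0]
force: [0.8, -0.4, -0.0]
opening: 0.0853
t: 14.95
position: [0.4898, -0.2767, -0.0043]
ee_rot: [0.913, 0.409, -0.0, -0.001]
force: [-3.8, 3.3, 5.3]
opening: 0.0348
xyz [0.2259, -0.1164, -0.1441] dr [-0.07, 0.02, 37.95]
```

```bash
python3 -m crank '{"xyz":[[0,0,-0.02],[0,0,-0.05],[0,0,-0.085],[0,0,-0.12],[0,0,-0.15],[0,0,-0.15]],"dr":[[0,0,0],[0,0,0],[0,0,0],[0,0,0],[0,0,0],[0,0,0]],"grip":[0,0,0,0,0,0]}' && python3 -m crank '{"xyz":[[0.018,-0.01,0],[0.036,-0.02,0],[0.055,-0.03,0],[0.073,-0.04,0],[0.092,-0.049,0],[0.11,-0.059,0],[0.129,-0.068,0],[0.148,-0.078,0],[0.168,-0.088,0],[0.187,-0.098,0],[0.207,-0.107,0],[0.22,-0.117,0]],"dr":[[0,0,3],[0,0,6],[0,0,9],[0,0,12],[0,0,15],[0,0,18],[0,0,21],[0,0,24],[0,0,27],[0,0,31],[0,0,35],[0,0,38]],"grip":[0,0,0,0,0,0,0,0,0,0,0,0]}' && python3 -m crank '{"xyz":[[0,0,0],[0,0,0],[0,0,0]],"dr":[[0,0,0],[0,0,0],[0,0,0]],"grip":[0,0,0]}'
python3 - <<'E'
from plant import ctrl,camera
from h import *
import cv2
s=ctrl.get_state();plan(s,[.5535,-.0308,.14],-79.7)
c=camera("wrist");np.save("w5.npy",c["img"])
cv2.imwrite("pics/w5.png",cv2.resize(c["img"],(800,600),interpolation=cv2.INTER_CUBIC))
E
```

```text
t: 15.45
position: [0.4933, -0.2793, 0.1542]
ee_rot: [0.913, 0.409, 0.004, 0.006]
force: [0.8, -0.3, -1.2]
opening: 0.0345
t: 16.45
position: [0.5524, -0.0355, 0.1514]
ee_rot: [0.996, 0.088, 0.004, 0.004]
force: [0.2, -0.3, -2.3]
opening: 0.0346
t: 16.7
position: [0.5517, -0.0359, 0.1502]
ee_rot: [0.996, 0.089, 0.003, 0.004]
force: [0.4, 0.6, -1.6]
opening: 0.0347
xyz [0.0026, -0.0047, 0.0102] dr [0.47, -0.35, -0.14]
```

View pics/w5.png

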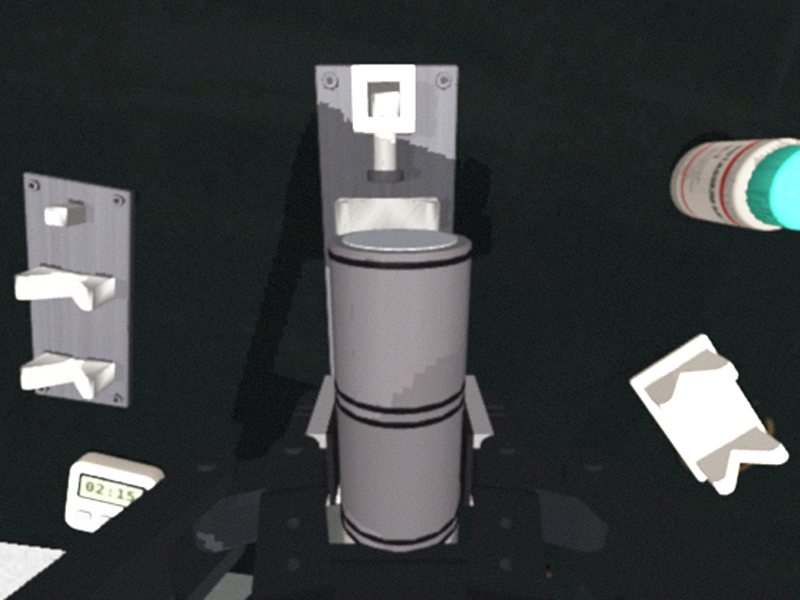

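The stop's hub (383,98) sits on the post, visible inside the bore, with its disc at (385,175) facing the barrel. The barrel is held with its rear face at (400,241) toward the stop. That was the last picture; the rest is numeric.

```bash
python3 - <<'E'
from plant import ctrl,camera
from h import *
np.set_printoptions(precision=4,suppress=True,linewidth=230)
c=camera("wrist");g=c["img"][:,:,1];s=ctrl.get_state();print(s["position"])
def ed(line,o,th=18):
    d=np.diff(line.astype(float));i=[k for k in range(1,len(d)-1) if abs(d[k])>th and abs(d[k])>=abs(d[k-1]) and abs(d[k])>abs(d[k+1])]
    return [(o+k+.5,int(d[k])) for k in i]
print("plate r60",ed(g[60],0)[:12]);print("r80",ed(g[80,200:340],200));print("r130",ed(g[130,215:340],215))
print("rest r148",ed(g[148,215:330],215));print("hub r55",ed(g[55,230:310],230),"r85",ed(g[85,230:310],230))
print("disc r123",ed(g[123,245:300],245,10),"col270",ed(g[40:180,270],40,10),"col rest 245",ed(g[120:180,245],120))
print("lens r190",ed(g[190,210:345],210,12),"r260",ed(g[260,220:345],220,12),"r340",ed(g[340,220:345],220,12));print("col280",g[155:185,280])
E
```

```text
[ 0.552  -0.0364  0.1508]
plate r60 [(220.5, 55), (225.5, -21), (233.5, -40), (235.5, 41), (244.5, 48), (256.5, -83), (278.5, 108), (289.5, -77), (319.5, -59)]
r80 [(221.5, 30), (240.5, 41), (245.5, 66), (256.5, -112), (259.5, 79), (278.5, 61), (289.5, -75), (318.5, -62)]
r130 [(223.5, 28), (316.5, -25)]
rest r148 [(225.5, 27), (233.5, 32), (237.5, 21), (297.5, 19), (302.5, -23), (306.5, -40), (316.5, -43)]
hub r55 [(231.5, 28), (234.5, -24), (236.5, 20), (244.5, 58), (289.5, -67), (307.5, -37)] r85 [(245.5, 78), (289.5, -77)]
disc r123 [(255.5, -20), (281.5, 22)] col270 [(45.5, 123), (57.5, -99), (64.5, 80), (97.5, -23), (119.5, -58), (138.5, 76), (159.5, -32), (174.5, -63), (177.5, 26)] col rest 245 [(138.5, 57), (162.5, -43), (171.5, -42), (174.5, 23)]
lens r190 [(227.5, 56), (230.5, -40), (328.5, -32)] r260 [(230.5, 49), (233.5, -40), (323.5, -14), (325.5, -29)] r340 [(236.5, 38), (321.5, -30), (325.5, 17), (329.5, -14)]
col280 [214 213 206 198 195 146 128 135 133 137 130 137 137 133 136 131 129 134 156 202 161 105 111 145 153 145 147 136 100  54]
```

```bash
python3 - <<'E'
from plant import ctrl,camera
from h import *
np.set_printoptions(precision=4,suppress=True)
c=camera("wrist");s=ctrl.get_state();print(s["position"])
T=lambda u,v,z:tool(s,ray(c,u,v,z))
for v,a,b in((60,220.5,319.5),(130,223.5,316.5)): p,q=T(a,v,.01),T(b,v,.01);print("plate",p,q,"mid",(p+q)[:2]/2)
print("rest edge",T(270,138.7,.042),"sides",T(233.5,148,.042),T(306.5,148,.042))
print("hub",T(244.9,70,.06),T(289.5,70,.06),T(267,45.5,.06),T(267,92.5,.06))
print("disc",T(255.5,123,.045),T(281.5,123,.045),"back",T(268,119.5,.055),T(268,126.5,.055))
za=s["position"][2]+.0443
for v,a,b in((190,230.5,328.5),(260,233.5,325.5)): p,q=T(a,v,za+.008),T(b,v,za+.008);print("lens",p,q,(p+q)[:2]/2)
print("rear",T(279,160,za-.017),T(279,175.5,za+.017))
# pitch check: centre line rear and front from tangent widths
E
```

```text
[ 0.5521 -0.0365  0.151 ]
plate [ 0.1167 -0.0501  0.1415] [0.1169 0.0332 0.1422] mid [ 0.1168 -0.0084]
plate [ 0.0595 -0.0504  0.1411] [0.0596 0.0327 0.1418] mid [ 0.0596 -0.0088]
rest edge [ 0.0549 -0.0081  0.1094] sides [ 0.0475 -0.0378  0.1091] [0.0475 0.0216 0.1096]
hub [ 0.1042 -0.0251  0.0916] [0.1043 0.0066 0.0919] [ 0.1199 -0.0092  0.0919] [ 0.0892 -0.0095  0.0916]
disc [ 0.0672 -0.0193  0.1064] [0.0672 0.0011 0.1066] back [ 0.0702 -0.0091  0.0965] [ 0.0651 -0.0092  0.0965]
lens [ 0.0522 -0.0174 -0.052 ] [ 0.0522  0.0164 -0.0518] [ 0.0522 -0.0005]
lens [ 0.0258 -0.0174 -0.0523] [ 0.0257  0.0165 -0.052 ] [ 0.0257 -0.0005]
rear [ 0.0587 -0.0007 -0.0269] [ 0.0591 -0.0007 -0.0609]
```

```bash
python3 -m crank '{"xyz":[[0.001,-0.003,0.02],[0.0025,-0.0069,0.045],[0.0025,-0.0069,0.07],[0.0025,-0.0069,0.095],[0.0025,-0.0069,0.115],[0.0025,-0.0069,0.125],[0.0025,-0.0069,0.125],[0.0025,-0.0069,0.125]],"dr":[[0.2,-0.2,0],[0.5,-0.35,0.1],[0.5,-0.35,0.1],[0.5,-0.35,0.1],[0.5,-0.35,0.1],[0.5,-0.35,0.1],[0.5,-0.35,0.1],[0.5,-0.35,0.1]],"grip":[0,0,0,0,0,0,0,0]}' && python3 -m crank '{"xyz":[[0,0,0],[0,0,0]],"dr":[[0,0,0],[0,0,0]],"grip":[0,0]}'; python3 - <<'E'
from plant import ctrl,camera
from h import *
np.set_printoptions(precision=4,suppress=True,linewidth=230)
c=camera("wrist");g=c["img"][:,:,1];s=ctrl.get_state();print(s["position"],s["force"])
plan(s,[.5553,-.0283,0],-79.7)
V=np.array([.5553,-.0283]);e=np.array([np.cos(np.radians(10.3)),np.sin(np.radians(10.3))])
for n,p in(("disc top",V+e*.06),("hub",V+e*.1)): print(n,proj(c,[*p,.055 if n=="disc top" else .06]))
R=Ro.from_quat(s["ee_rot"])
for z in(-.0623,-.0443,-.0263):print("rear pred",proj(c,s["position"]+R.apply([.0590,-.0005,z])))
print("col280",g[60:200,278])
print("r95",g[95,225:330])
E
```

```text
t: 17.52
position: [0.5546, -0.0306, 0.0262]
ee_rot: [0.996, 0.086, 0.001, -0.0]
force: [-0.1, 0.2, -2.6]
opening: 0.0343
t: 17.68
position: [0.5563, -0.0311, 0.0285]
ee_rot: [0.996, 0.086, 0.003, 0.0]
force: [0.9, 0.2, -1.9]
opening: 0.0345
[ 0.5561 -0.031   0.0284] [-0.0811  0.1735 -2.155 ]
xyz [-0.0005, -0.0028, 0.0284] dr [0.06, -0.3, -0.39]
disc top [272.5197 157.6149]
hub [270.9598  48.5949]
rear pred [278.9208 177.1176]
rear pred [278.9586 167.0356]
rear pred [278.987  159.4753]
col280 [255 255 255 255 255 255 255 255 255 255 255 255 255 255 255 255 255 255 255 255 255 255 255 255 255 255 255 255 255 255 255 255 255 255 255 255 255 255 255 255 255 255 255 255 255 255 255 255 255 255 255 255 255 255 255 255 255
 255 255 255 255 255 252 252 252 252 252 252 252 252 252 252 252 252 252 252 252 252 252 253 252 207 138 136 144 146 146 146 141 141 141 142 146 142 141 133 129 139 148 162 182 209 215 214 213 213 216 211 213 212 211 213 211 236
 255 238 174 182 225 230 227 228 217 163  86  61  58  62 113 196 227 227 225 226 223 226 225 227 227 227]
r95 [175 154 156 156 156 161 154 156 152 151 161 191 221 214 204 206 199 188 190 187 189 189 187 185 190 185 190 190 189 193 190 217 247 255 255 255 255 255 255 255 255 255 255 255 255 255 255 255 255 255 255 255 255 255 255 255 255
 255 255 250 226 192 185 183 184 186 187 183 182 184 182 183 182 182 184 184 184 193 205 214 221 219 220 222 229 227 226 222 226 225 226 222 222 221 221 223 226 226 222 223 222 227 228 226 230]
```

```bash
python3 - <<'E'
from plant import ctrl,camera
from h import *
np.set_printoptions(precision=4,suppress=True,linewidth=230)
c=camera("wrist");g=c["img"][:,:,1];s=ctrl.get_state();print(s["position"])
for r in(20,60,100,130,150): print(r,g[r,190:212],g[r,332:352])
print("disc cols r150",g[150,240:300]);print("rest?",g[145:185,238],"|",g[145:185,262])
E
```

```text
[ 0.5559 -0.0308  0.0281]
20 [229 236 233 233 236 237 237 235 235 237 238 238 235 229 227 220 223 226 230 230 233 234] [237 236 238 238 238 235 229 223 225 226 226 227 228 234 232 232 234 236 236 234]
60 [ 70 124 196 224 233 234 235 232 232 233 234 233 233 234 237 236 237 237 235 235 234 235] [231 237 237 237 240 239 239 239 238 239 236 238 238 237 237 236 234 235 236 236]
100 [ 32  38  37  43  77 126 149 155 157 153 153 151 149 152 156 154 158 157 157 158 159 158] [236 236 237 238 238 240 239 236 236 238 238 237 234 234 232 234 234 234 234 233]
130 [ 39  37  38  35  36  37  60  97 136 146 156 154 156 152 157 152 159 158 158 156 151 159] [233 240 239 238 237 238 237 238 236 236 234 234 231 234 233 234 236 235 226 207]
150 [ 37  38  41  36  40  40  37  38  73 127 145 151 151 156 151 152 152 153 155 151 155 160] [144 150 144 142 145 138 135 136 139 138 139 136 135 138 140 136 139 143 124 100]
disc cols r150 [148 152 148 153 156 149 151 147 145 126 100 104 109 109 121 129 127 130 139 140 143 141 142 151 144 152 150 148 153 149 153 152 145 138 133 148 149 145 144 144 141 141 142 140 136 131 129 123 123 110 108 108 103  92  92 109 134
 137 136 133]
rest? [146 146 151 148 146 148 146 144 152 152 150 143 147 152 145 148 149 151 151 146 143 146 147 149 147 142 139 147 165 175 180 184 184 164 105  53  41  38  70 131] | [137 138 141 139 146 142 146 149 146 146 139 133 150 155 153 165 198 209 216 214 212 214 216 215 213 212 211 221 241 243 190 158 205 221 226 223 224 209 122  64]
```

```bash
python3 - <<'E'
from plant import ctrl,camera
from h import *
np.set_printoptions(precision=4,suppress=True)
c=camera("wrist");g=c["img"][:,:,1].astype(float);s=ctrl.get_state();print(s["position"])
print(np.round([[g[r,344:366]] for r in(130,150)]))
lev=Ro.from_quat(s["ee_rot"]);a=np.radians(-79.7);y=np.array([np.cos(a),np.sin(a),0]);z=np.array([0,0,-1.]);L=np.c_[np.cross(y,z),y,z]
F=lambda u,v,h:L.T@(ray(c,u,v,h)-s["position"])   # levelled axes, fixture yaw 10.3
for u,v in((191,60),(194.6,100),(197,130),(198.7,150)):print("left",F(u,v,.01))
print("disc",F(249,150,.045),F(294.5,150,.045),"front edge",F(270,157.5,.055),"back",F(278,141.3,.055))
print("nose",F(256,95,.048),F(285,95,.048))
za=s["position"][2]+.0443
print("rear",F(279,160.5,za-.017),F(279,174.5,za+.017))
E
```

```text
[ 0.5556 -0.0307  0.0277]
[[[231. 231. 231. 233. 236. 234. 231. 215. 179.  96.  54.  49.  50.  55.
    59.  51.  56.  56.  59.  59.  53.  54.]]

 [[134. 132. 132. 138. 140. 142. 131. 114.  60.  32.  32.  39.  32.  37.
    34.  37.  32.  39.  37.  35.  32.  39.]]]
left [ 0.1025 -0.044   0.0177]
left [ 0.0835 -0.0438  0.0177]
left [ 0.0684 -0.0438  0.0177]
left [ 0.0578 -0.0437  0.0177]
disc [ 0.0618 -0.0132 -0.0173] [ 0.0617  0.0067 -0.0173] front edge [ 0.0599 -0.0038 -0.0273] back [ 0.0665 -0.0005 -0.0273]
nose [ 0.0844 -0.0094 -0.0203] [ 0.0844  0.0025 -0.0203]
rear [ 0.0587 -0.0001 -0.0273] [ 0.0594 -0.0001 -0.0613]
```

```bash
python3 -m crank '{"xyz":[[-0.0005,-0.0015,0.005],[-0.0005,-0.0022,0.01],[-0.0005,-0.0022,0.016],[-0.0005,-0.0022,0.019],[-0.0005,-0.0022,0.019],[-0.0005,-0.0022,0.019]],"dr":[[0,-0.3,-0.2],[0,-0.3,-0.2],[0,-0.3,-0.2],[0,-0.3,-0.2],[0,-0.3,-0.2],[0,-0.3,-0.2]],"grip":[0,0,0,0,0,0]}'; python3 - <<'E'
from plant import ctrl,camera
from h import *
np.set_printoptions(precision=4,suppress=True,linewidth=230)
c=camera("wrist");g=c["img"][:,:,1];s=ctrl.get_state();print(s["position"],s["force"])
plan(s,[.5556,-.0285,0.0007],-79.7)
a=np.radians(-79.7);y=np.array([np.cos(a),np.sin(a),0]);z=np.array([0,0,-1.]);L=np.c_[np.cross(y,z),y,z]
F=lambda u,v,h:L.T@(ray(c,u,v,h)-s["position"])
print(g[130:190,262]);print("r130",g[130,185:206],g[130,345:366])
for z in (-.0623,-.0443,-.0263): print(proj(c,s["position"]+L@[.059,-.0005,z]))
for v in(150,155,160,165,170):print(v,F(270,v,.055))
E
```

```text
t: 18.33
position: [0.5543, -0.0286, 0.0079]
ee_rot: [0.996, 0.088, -0.001, 0.0]
force: [0.4, 0.4, -2.3]
opening: 0.0344
[ 0.5546 -0.0286  0.0084] [ 0.0627  0.0814 -3.1851]
xyz [0.001, 0.0, 0.0077] dr [0.02, 0.11, -0.18]
[163 164 165 163 163 161 153 153 158 156 144 130 108  85  95 108 111 120 118 119 116 118 120 117 122 118 116 122 116 110 125 180 190 191 188 192 191 192 192 194 193 195 202 232 232 173 148 184 205 201 201 203 184 104  55  49  48
  73 136 168]
r130 [ 37  32  29  37  36  31  30  67 109 123 133 137 143 137 132 140 136 139 141 134 134] [220 223 222 218 225 221 220 215 219 221 218 216 216 214 212 213 216 216 218 217 212]
[279.2077 176.6513]
[279.208  166.4161]
[279.2082 158.755 ]
150 [ 0.0651 -0.0037 -0.0466]
155 [ 0.0634 -0.0037 -0.0466]
160 [ 0.0617 -0.0037 -0.0466]
165 [ 0.0599 -0.0037 -0.0466]
170 [ 0.0581 -0.0038 -0.0466]
```

```bash
python3 -m crank '{"xyz":[[0.0005,0,0.002],[0.0005,0,0.004],[0.0005,0,0.006],[0.0005,0,0.006],[0.0005,0,0.006]],"dr":[[0,0,0],[0,0,0],[0,0,0],[0,0,0],[0,0,0]],"grip":[0,0,0,0,0]}' && python3 -m crank '{"xyz":[[0,0,0.001],[0,0,0.0015],[0,0,0.0015]],"dr":[[0,0,0],[0,0,0],[0,0,0]],"grip":[0,0,0]}'; python3 -c "
from plant import ctrl
from h import *
s=ctrl.get_state();print(s['force'],s['moment']);plan(s,[.5556,-.0285,.0007],-79.7)"
```

```text
t: 18.8
position: [0.5549, -0.0286, 0.0022]
ee_rot: [0.996, 0.088, -0.001, 0.0]
force: [-0.5, -0.0, -2.4]
opening: 0.0342
t: 19.05
position: [0.5553, -0.0288, 0.001]
ee_rot: [0.996, 0.088, -0.001, 0.0]
force: [0.1, -0.8, -0.9]
opening: 0.0345
[ 0.10299994 -0.82577038 -0.90042706] [-0.10924879 -0.01811552 -0.04438569]
xyz [0.0004, -0.0002, 0.0003] dr [0.05, 0.09, -0.18]
```

Contact is just beginning at the predicted height; press in small steps.

```bash
python3 -m crank '{"xyz":[[0,0,0.0005],[0,0,0.001],[0,0,0.001],[0,0,0.001]],"dr":[[0,0,0],[0,0,0],[0,0,0],[0,0,0]],"grip":[0,0,0,0]}' ; python3 -c "
from plant import ctrl
from h import *
s=ctrl.get_state();print(s['force'],s['moment']);plan(s,[.5556,-.0285,.0007],-79.7)"
```

```text
t: 19.38
position: [0.5554, -0.0289, 0.0008]
ee_rot: [0.996, 0.088, -0.001, 0.001]
force: [-2.7, -0.7, 4.5]
opening: 0.0345
[-2.65263071 -0.69135036  4.48317223] [-0.05646819  0.46095733  0.11385283]
xyz [0.0003, -0.0004, 0.0001] dr [0.07, 0.07, -0.17]
```

```bash
python3 -m crank '{"xyz":[[0,0,0.0004],[0,0,0.0008],[0,0,0.0008],[0,0,0.0008]],"dr":[[0,0,0],[0,0,0],[0,0,0],[0,0,0]],"grip":[0,0,0,0]}' ; python3 - <<'E'
from plant import ctrl,camera
from h import *
np.set_printoptions(precision=4,suppress=True,linewidth=230)
for k in range(3):
    c=camera("wrist");s=ctrl.get_state();print(s['position'],s['force'],s['moment'])
g=c["img"][:,:,1];print(g[128:192,265])
R=Ro.from_quat(s["ee_rot"])
for z in (-.0623,-.0443,-.0263): print(proj(c,s["position"]+R.apply([.059,-.0005,z])))
V=np.array([.5555,-.0283]);e=np.array([.9839,.1788])
for x in(.06,.065):print("disc",x,proj(c,[*(V+e*x),.055]))
E
```

```text
t: 19.72
position: [0.5555, -0.0289, 0.0008]
ee_rot: [0.996, 0.088, -0.0, 0.001]
force: [-4.2, -0.4, 6.2]
opening: 0.0344
[ 0.5554 -0.0289  0.0008] [-3.6725  0.0039  5.8641] [-0.011   0.5304  0.0491]
[ 0.5555 -0.0289  0.0008] [-3.057  -0.2684  6.195 ] [-0.0262  0.5876  0.1063]
[ 0.5554 -0.029   0.0008] [-3.4277  0.4045  6.1993] [-0.0023  0.5564  0.0731]
[232 234 235 234 234 234 234 232 233 233 235 232 234 234 233 233 233 231 234 233 184 111  83  96 108 114 114 113 107 112 114 113 111 116 118 118 116 115 112 129 166 175 176 174 181 216 239 177 125 156 183 186 190 186 164  98  51
  46  40  63 129 176 186 187]
[279.4136 176.8088]
[279.3883 166.735 ]
[279.3693 159.1849]
disc 0.06 [278.7068 168.5902]
disc 0.065 [278.6736 153.4069]
```

```bash
python3 -m crank '{"xyz":[[-0.0001,0,0.0006],[-0.0001,0,0.001],[-0.0001,0,0.0011],[-0.0001,0,0.0011],[-0.0001,0,0.0011],[-0.0001,0,0.0011]],"dr":[[0,0,0],[0,0,0],[0,0,0],[0,0,0],[0,0,0],[0,0,0]],"grip":[0,0,0,0,0,0]}' ; python3 - <<'E'
from plant import ctrl,camera
import numpy as np
np.set_printoptions(precision=4,suppress=True,linewidth=230)
for k in range(6):
    c=camera("wrist");s=ctrl.get_state();print(s['position'],s['force'],s['moment'])
print(c["img"][140:180,265,1])
E
```

```text
t: 20.37
position: [0.5554, -0.0289, 0.0007]
ee_rot: [0.996, 0.088, -0.0, 0.001]
force: [-4.0, 0.0, 7.5]
opening: 0.0344
[ 0.5554 -0.0289  0.0008] [-4.6619 -0.4785  7.3813] [-0.0091  0.6086  0.0852]
[ 0.5555 -0.0289  0.0008] [-4.0059  0.4169  8.2704] [0.0591 0.6613 0.0898]
[ 0.5555 -0.029   0.0008] [-4.5618 -0.6704  6.9393] [0.0551 0.6907 0.0821]
[ 0.5554 -0.0289  0.0007] [-3.6131 -0.1645  8.1433] [0.067  0.6334 0.1491]
[ 0.5554 -0.0289  0.0008] [-3.5279 -0.5606  8.1236] [0.0553 0.6274 0.0793]
[ 0.5554 -0.0289  0.0007] [-4.1839 -0.8363  7.513 ] [0.0827 0.6978 0.1187]
[233 234 233 233 234 234 232 232 181 109  84  99 108 110 112 104 107 110 113 111 115 113 117 112 118 114 109 127 164 172 170 177 180 218 239 176 127 153 184 193]
```

```bash
python3 -c "
from plant import job,ctrl
print(job.job_done()); s=ctrl.get_state();print(s['t'],s['force'],s['opening'])"
```

```text
the job is handed in; nothing more can be done
None
the job is handed in; nothing more can be done
```

I fitted the end stop on the post of the large grey fixture with its nose toward the V. I then laid the barrel in the V, rear end to the stop, and handed the job in at about 20.7 s still gripping and pressing it. No verdict was reported.

**Last checks:**
- **Stop:** it made contact at the height predicted for fully seated (TCP -0.2 mm against -0.3 mm). A later picture shows the post inside the bore. It sits about 1.2 mm off-centre across the fixture, within the 4 mm allowed.
- **Barrel:** its axis is at about 45 mm, judging from the tool height and the grasp. The gap to the stop face is about 1.8 mm (4 mm allowed), measured in the wrist camera. I did not measure the height of each barrel end separately.
- **Press:** the tool reads about 7.7 N, plus about 2.4 N of barrel weight, so about 10 N into the V. That is roughly 7 N per side by calculation, and the sideways force is near zero. A steady 4 N along the V toward the stop remained; I left it.
- **Loose items:** I steered clear of the beaker, jar and timer and felt no contact, but did not measure their positions again.

**What went wrong or disagreed:**
- **First grasp failed:** the pads closed on top of the hub and tilted it, and it stood upright again when I opened them. The fingertips really sit about 30 mm further back than stated, so I allowed for that afterwards.
- **Cameras:** the top camera and wrist camera put the V about 2 mm apart sideways. I used the wrist value, which the seating height and balanced forces support.

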